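Slide the focus check plate into the recess of the marking jig

TASK

Load the steel focus check plate into the marking jig: lay it flat on the bare, open end of the jig's deck, then slide it gently in under the two keeper rails until it drops into the shallow recess. Leave it fully home and flat in the recess, released.

Things in the scene. Friction and masses are not known exactly. Their poses are not given: they have to be found in the camera images.
- plate: Loose flat steel plate, 70 (x) x 80 (y) x 8 mm, 0.3 to 0.54 kg, a row of dark dots on each side; starts flat on the desk. A grip bar stands in its middle, 12 mm thick (x), 44 mm long (y), its top 40 mm above the plate's underside. Origin: centre of the underside, z up. Same either way round.
- jig: Marking jig fixed to the desk, aluminium and steel, base 116 (x) x 340 (y) x 10 mm. Origin: centre of its underside, z up. On it lies the deck, a dark flat bar 72 mm wide along y (middle at x = 0), top at z = 24 mm. The plate goes in from the open -y end towards +y; a stop bar closes the +y end. Contact between plate and jig over 70 N (a push of about 35 N on the bar) is too rough.
- deck_end (a point): On the deck's top, middle of its bare open end (jig x = 0, y = -85 mm, z = 24 mm; jig axes): lay the plate centred here, its 80 mm side along jig y. The deck is bare at least 48 mm to -y and 37 mm to +y of here; then a flared entry, walls up to z = 34 mm, narrows from about 91 mm to 73 mm at the slot mouth.
- slot_mouth (a point): On the deck's top where the two rails begin (jig y = -13 mm, z = 24 mm). The rails stand 73 mm apart and run to y = +160 mm; they guide the plate's 70 mm width. Keeper lips on them (underside z = 38, top z = 42 mm) leave a slot 63 mm wide for the grip bar, so the plate cannot be put in from above.
- search_mid (a point): Middle of the search range at deck height (jig y = +60 mm, z = 24 mm). The recess, 83 mm long in y, as wide as the deck, 4 mm deep, has its centre anywhere within 25 mm of here along y; its place is not reported: see it, or feel it. Pushed freely (not held) by the end of its bar the plate drops in by its weight, then stops hard at the far wall. Sliding it takes 1 to 2 N.

How it is judged (in metres and radians):
On the way:
1. the plate lies flat on the open end of the jig's deck (z of plate in the frame of jig between 0.022 and 0.0265 m and y of plate in the frame of jig between -0.13 and -0.04 m and x of plate in the frame of jig between -0.02 and 0.02 m and angle between plate's own z axis and vertical below 0.04 rad and contact force between plate and jig above 0.5 N), for 0.2 s.
At the end, for the whole second after the job is handed in: The plate lies flat (within 0.02 rad) and at rest on the floor of the recess (its underside 18 to 21.5 mm above the jig's underside, against 24 mm on the deck), between the rails, released (z of plate in the frame of jig between 0.018 and 0.0215 m and y of plate in the frame of jig between 0.03 and 0.09 m and x of plate in the frame of jig between -0.005 and 0.005 m and angle between plate's own z axis and vertical below 0.02 rad and linear speed of plate below 0.01 m/s); the robot touches nothing.
It fails at once if the plate is forced against the jig with more than 70 N (contact force between plate and jig above 70 N).
It also fails if it takes over 48 s, if anything falls off the work surface, if the arm or the gripper's body presses on something with over 40 N, if the wrist force passes 120 N, or if a joint passes its speed limit or range.

ROBOT

A 6-joint arm with a two-finger parallel gripper is mounted at the origin on the work surface; the furniture and walls round the work are solid. World frame = base frame: x ahead of the robot, y to its left, z up, the work surface at z = 0. Lengths are in mm, angles in rad, forces in N, time in s.
With the tool pointing down it reaches from about 350 to 875 mm from the base axis. Payload 4.2 kg.
Tool frame: the origin (TCP) lies between the finger pads; the fingertips stand 17 mm ahead of it and the grasp point (between the pads) lies 2 mm behind it; z points along the fingers, y is the line along which they close (so a half turn about z gives the same grasp; the last joint's range is limited). The gripper opens to 87 mm and grips with 3 to 60 N. Pads are 19 mm wide; open, the fingers measure 117 mm over their backs; the gripper's body (75 mm by 190 mm) begins 51 mm behind the grasp point.
Start: joints at [-1.076, 0.385, 0.008, 0, -1.194, -0.259], TCP at [146.031, -607.679, 239.55] pointing down, gripper open.
Joint ranges: [-3.14, 3.14], [-1.21, 2.06], [-1.07, 1.41], [-3.16, 2.05], [-2.99, -0.16], [-3.1, 3.1]. Speed limits (rad/s): [2.79, 2.79, 3.14, 3.14, 3.14, 3.14].

INTERFACE

Orientations are given as a unit quaternion [x, y, z, w].
In Python, from bench import get_state, capture, camera_params, close_job gives the robot as it stands.
- The arm moves only by the shell command python3 -m creep 'ROWS' [FORCE]. ROWS is JSON, one flat list of numbers, 7 for each row, row after row: the closure, from 0 (fully open) to 1 (shut), then the shift along the tool's x, y, z in m, then the turn, a rotation vector about the tool's x, y, z in degrees. A call has 1 to 5 rows; each row is the pose to reach, as a shift and turn from the pose commanded when the call began, along the tool's axes at that moment; what a row does not reach only later rows make up. A row lasts 1/8 s, in which the tool goes at most 62.5 mm and 10.7 degrees, less where a joint would pass 70% of its speed; a pose out of reach is approached as far as the arm can. A call with a gripper value outside its range is refused whole. The fingers move at their own pace and stop on an object; FORCE is the grip in N (left out, the last holds). Time passes only in rows, so rows that repeat a pose let the fingers close. It gives the time, the measured TCP pose, the force, the opening and the grip force at its end, in the units of the state.
- get_state(): the state, without advancing time (a new reading comes with each control period).
- capture(name): name is "side" or "top" or "wrist"; returns (picture, depth): 384x512x3 uint8, red, green, blue; 384x512 float32, mm along the optical axis (not along the pixel's ray), 0 where there is no reading.
- camera_params(name): a dict with "camera_matrix" (3x3 intrinsics, pixels), "cam_to_world" (4x4, takes a point from camera to world coordinates); the wrist camera has in their place "mount" (4x4, takes a point from camera to tool coordinates, whose origin is the TCP and whose axes are the flange's). Camera axes: x right, y down, z forward; pixel columns grow to the right and rows downward; lengths in mm; the calibration is good to about 2 mm. A picture is of the moment at which its call begins: read the wrist's pose just before it. camera_params takes no time and is no camera call.
- close_job(): hands the job in; it is judged then, once.
The state is a dict: "time_s": time; "joint_pos": joint angles; "joint_vel": joint speeds; "tau": joint torques, N m; "tool_pos": TCP position; "tcp_rot": TCP orientation; "contact_force": force on the tool from outside, world axes, zero at the start; "ft_torque": the same for the moment, N m; "finger_gap": opening from 0.0 (shut) to 1.0 (fully open); "grasp_force": force on a finger pad.
Only numpy, scipy, OpenCV 4.12 (cv2) and the standard library are available. Lean on these libraries where they do the work, as an engineer would, in place of code of your own. Each camera call takes 0.05 s, during which the arm holds its last target. There are 200 camera calls.

## Working session

There is one attempt and no reset: what is moved stays moved. The work goes in short steps, Python scripts to look and compute and a shell command to move; the robot and the scene stay as the last step left them, time stands still between calls to the robot, and variables do not carry over. Pictures are saved under pics/ and viewed, at most 10 in all, crops included, and the job is handed in when it is done.

```bash
mkdir -p pics; cat > h.py <<'E'
import numpy as np, cv2
from bench import *
from scipy.spatial.transform import Rotation as R
np.set_printoptions(precision=4,suppress=True)
def T():
    s=get_state(); M=np.eye(4); M[:3,:3]=R.from_quat(s['tcp_rot']).as_matrix(); p=np.array(s['tool_pos'],float)
    M[:3,3]=p; return M
def c2w(n):
    P=camera_params(n); return np.array(P['camera_matrix']), (T()@np.array(P['mount']) if n=='wrist' else np.array(P['cam_to_world']))
def shot(n,f):
    K,M=c2w(n); im,d=capture(n); cv2.imwrite(f'pics/{f}.png',im[:,:,::-1]); np.savez(f'{f}.npz',d=d,K=K,M=M); return im,d
def px(f,u,v,z=None):
    a=np.load(f'{f}.npz'); K,M=a['K'],a['M']; r=np.linalg.solve(K,[u,v,1.])
    if z is None:
        w=a['d'][int(v)-1:int(v)+2,int(u)-1:int(u)+2]; w=w[w>0]; return (M@np.r_[r*np.median(w),1])[:3]
    o=M[:3,3]; q=M[:3,:3]@r; return o+q*(z-o[2])/q[2]
E
python3 - <<'E'
from h import *
print(get_state())
shot('top','t0');shot('side','s0')
print(c2w('top'))
E
```

```text
{'time_s': 0.0, 'joint_pos': array([-1.0764,  0.3856,  0.0066, -0.0005, -1.194 , -0.2586]), 'joint_vel': array([-0.0006, -0.0013, -0.0017, -0.001 ,  0.0004, -0.0002]), 'tau': array([ -0.0004, -39.0664,  18.7409,   4.2202,   0.0109,  -0.0002]), 'tool_pos': array([ 145.8833, -607.1471,  238.4544]), 'tcp_rot': array([-0.1175,  0.9931,  0.0011, -0.0002]), 'contact_force': array([-0.1826,  0.1252,  0.1799]), 'ft_torque': array([0.0143, 0.0205, 0.0219]), 'grasp_force': 0.0, 'finger_gap': 0.9975984938495586}
(array([[434.6168,   0.    , 255.2337],
       [  0.    , 434.6168, 187.7269],
       [  0.    ,   0.    ,   1.    ]]), array([[   0.0096,   -0.9835,    0.1808,  350.9679],
       [  -0.9998,   -0.0059,    0.021 , -137.9206],
       [  -0.0195,   -0.181 ,   -0.9833,  936.4383],
       [   0.    ,    0.    ,    0.    ,    1.    ]]))
```

View pics/t0.png

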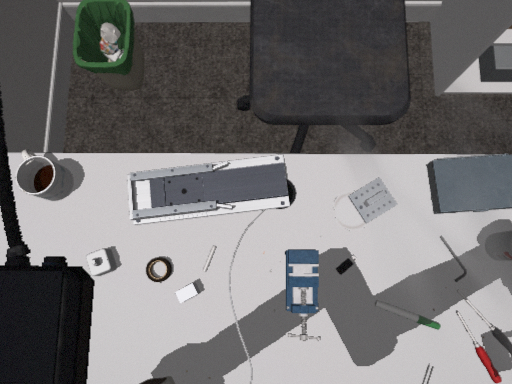

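View pics/s0.png

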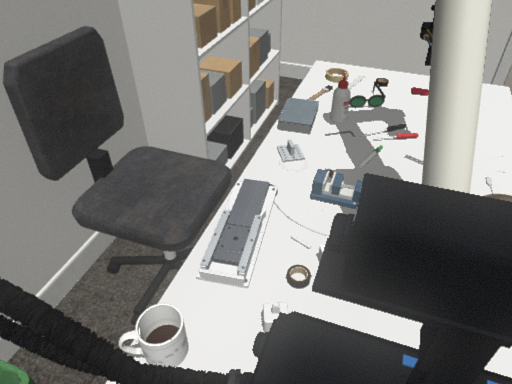

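The top view shows the jig with its base corners near (130,222), (288,157), its open deck end at the right (~(285,183)), and the stop bar on the left (~143,193). The plate is at about (372,200), with its bar in the middle. I'll enlarge both.

```bash
python3 - <<'E'
from h import *
im=cv2.imread('pics/t0.png')
a=cv2.resize(im[145:235,120:300],None,fx=4.4,fy=4.4,interpolation=cv2.INTER_CUBIC)
b=cv2.resize(im[170:230,325:405],None,fx=3,fy=3,interpolation=cv2.INTER_CUBIC)
c=np.zeros((600,800,3),np.uint8); c[:396,:792]=a; c[400:580,:240]=b
cv2.imwrite('pics/t0c.png',c)
E
```

```text
(no output)
```

View pics/t0c.png

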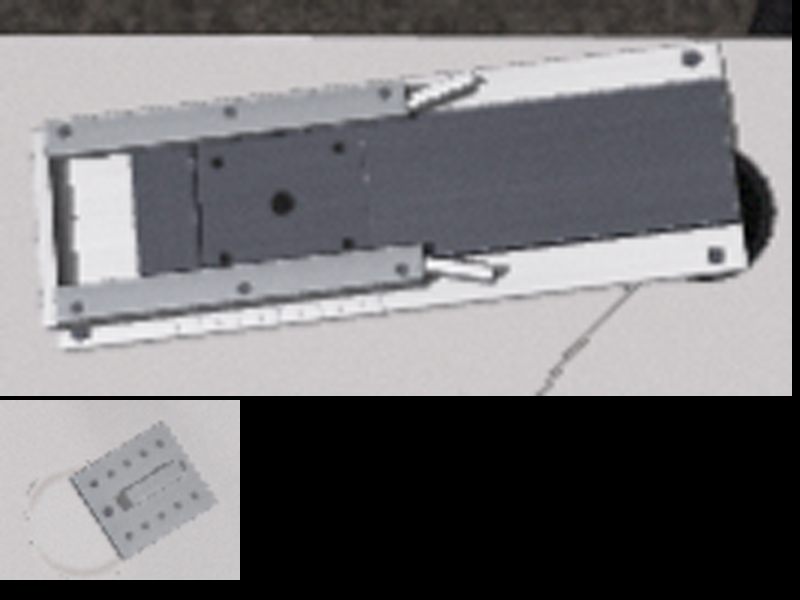

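The crop shows the deck end edge at (722,80)-(745,222), the lip starts at (408,112) and (430,252), the recess edges at about x=197 and x=365, and the plate corners at (160,421), (217,500), (123,558), (70,478).

```bash
python3 - <<'E'
from h import *
J=lambda u,v,z:px('t0',u/4.4+120,v/4.4+145,z)
P=lambda u,v,z:px('t0',u/3+325,(v-400)/3+170,z)
# rear face edge etc
c=[J(720,42,10),J(748,270,10),J(62,348,10),J(36,122,10)]
print(np.array(c)); 
for p,q in((0,1),(1,2),(2,3),(3,0)): print(np.linalg.norm(c[p]-c[q]))
cen=np.mean(c,0); yv=(c[2]+c[3]-c[0]-c[1])[:2]; th=np.arctan2(yv[1],yv[0])-np.pi/2; print('jig',cen,np.degrees(th))
def inj(w): 
    d=(w-cen)[:2]; return np.array([np.cos(th)*d[0]+np.sin(th)*d[1],-np.sin(th)*d[0]+np.cos(th)*d[1]])
for n,a in dict(d1=(722,80,24),d2=(745,222,24),l1=(408,112,42),l2=(430,252,42),rf1=(195,145,24),rf2=(201,262,24),rn1=(362,128,24),rn2=(370,205,24)).items(): print(n,inj(J(*a)))
p=[P(160,421,8),P(217,500,8),P(123,558,8),P(70,478,8)]
pc=np.mean(p,0); ly=(p[0]+p[1]-p[2]-p[3])[:2]; print('plate',pc,np.linalg.norm(ly)/2,np.linalg.norm((p[0]+p[3]-p[1]-p[2]))/2,np.degrees(np.arctan2(ly[1],ly[0])))
d=np.load('t0.npz')['d']
print(px('t0',372,200),px('t0',270,185),T())
print(camera_params('wrist'))
E
```

```text
[[ 595.7874 -179.8371   10.    ]
 [ 481.0876 -193.2353   10.    ]
 [ 440.3951  141.1667   10.    ]
 [ 553.1197  161.0203   10.    ]]
115.47969523856732
336.8687479153382
114.45965317892374
343.51761216098754
jig [517.5974 -17.7214  10.    ] 7.037512697341453
d1 [  34.9882 -167.9706]
d2 [ -36.2246 -170.1885]
l1 [ 32.8045 -15.0959]
l2 [-36.0371 -18.9897]
rf1 [32.8777 91.8929]
rf2 [-25.1428  93.3434]
rn1 [31.7522  9.7533]
rn2 [-6.7975  9.3651]
plate [ 497.1745 -370.5548    8.    ] 79.32815515567205 68.27736466154602 -57.91888110580377
[ 491.1269 -361.0946   41.5549] [ 524.5442 -149.9378   25.7005] [[  -0.9724   -0.2335   -0.0005  145.9241]
 [  -0.2335    0.9724    0.0019 -607.1943]
 [   0.0001    0.002    -1.      238.5746]
 [   0.        0.        0.        1.    ]]
{'camera_matrix': array([[339.526,   0.   , 251.651],
       [  0.   , 339.526, 197.649],
       [  0.   ,   0.   ,   1.   ]]), 'mount': array([[  -0.0002,   -0.9655,   -0.2603,   70.613 ],
       [   1.    ,   -0.0003,   -0.    ,    0.1521],
       [  -0.0001,   -0.2603,    0.9655, -144.8897],
       [   0.    ,    0.    ,    0.    ,    1.    ]])}
```

```bash
cat >> h.py <<'E'
def rel(p,yaw,say=1):
    """tool-axis shift (m) and tool-z turn (deg) to reach world p (mm) with tool x at yaw (deg), tool straight down"""
    M=T(); c,s=np.cos(np.radians(yaw)),np.sin(np.radians(yaw))
    G=np.array([[c,s,0],[s,-c,0],[0,0,-1.]])
    print('shift',M[:3,:3].T@(np.array(p)-M[:3,3])/1000,'turn',np.degrees(R.from_matrix(M[:3,:3].T@G).as_rotvec()))
E
python3 -c "
from h import *
rel([490,-372,200],-58)"
```

```text
shift [-0.3895  0.1483  0.0388] turn [   0.0823    0.1047 -108.4992]
```

```bash
python3 -m creep '[0,-0.055,0.021,0.005,0,0,-10.4, 0,-0.11,0.042,0.011,0,0,-20.8, 0,-0.165,0.063,0.016,0,0,-31.2, 0,-0.22,0.084,0.022,0,0,-41.6, 0,-0.275,0.105,0.027,0,0,-52]'
python3 -c "
from h import *
rel([490,-372,200],-58)"
```

```text
time_s: 0.72
tool_pos: [390.1, -439.9, 212.0]
tcp_rot: [-0.544, 0.839, 0.0, -0.0]
contact_force: [0.9, -0.9, 0.3]
finger_gap: 0.999
grasp_force: 0.0
shift [-0.1028 -0.0634  0.012 ] turn [  0.0328   0.0331 -56.1522]
```

```bash
python3 -m creep '[0,-0.025,-0.016,0.003,0,0,-10.5, 0,-0.05,-0.032,0.006,0,0,-21, 0,-0.075,-0.048,0.009,0,0,-31.5, 0,-0.103,-0.063,0.012,0,0,-42, 0,-0.103,-0.063,0.012,0,0,-52.5]'
python3 -m creep '[0,0,0,0,0,0,-3.5, 0,0,0,0,0,0,-3.5]'
python3 - <<'E'
from h import *
rel([490,-372,200],-58)
shot('wrist','w1')
E
```

```text
time_s: 1.35
tool_pos: [490.2, -372.2, 199.4]
tcp_rot: [0.859, -0.511, -0.001, -0.0]
contact_force: [-0.0, -0.8, -0.3]
finger_gap: 0.996
grasp_force: 0.0
time_s: 1.6
tool_pos: [488.8, -373.5, 200.0]
tcp_rot: [0.872, -0.489, -0.001, -0.0]
contact_force: [0.0, 0.6, -0.1]
finger_gap: 0.998
grasp_force: 0.0
shift [-0.0006 -0.0018 -0.    ] turn [ 0.0286  0.059  -0.528 ]
```

View pics/w1.png

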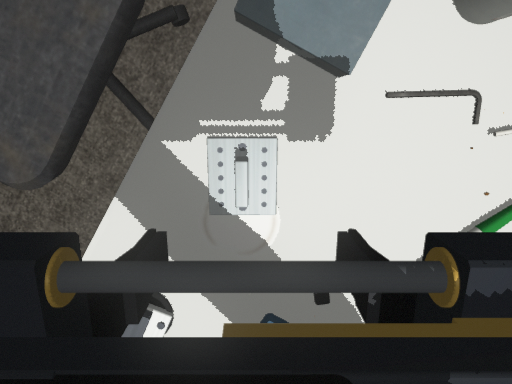

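The wrist view shows the plate with top corners near (208,138), (277,137), (277,214), (208,214). The bar top runs from about (241,158) to (241,209).

```bash
python3 - <<'E'
from h import *
p=[px('w1',u,v,8) for u,v in((208,138),(277,137),(277,214),(208,214))]; c=np.mean(p,0)
ly=(p[0]+p[1]-p[2]-p[3])[:2]; yaw=np.degrees(np.arctan2(ly[1],ly[0]))
b=[px('w1',241.5,158,40),px('w1',241.5,209,40)]
print(c,np.linalg.norm(ly)/2,np.linalg.norm(p[0]+p[3]-p[1]-p[2])/2,yaw,b,np.mean(b,0))
rel([*((c+np.mean(b,0))/2)[:2],28],yaw)
E
```

```text
[ 497.9124 -369.9101    8.    ] 78.73207864725579 69.75481892596216 -58.93553154027263 [array([ 510.3127, -390.3817,   40.    ]), array([ 485.5525, -349.192 ,   40.    ])] [ 497.9326 -369.7868   40.    ]
shift [ 0.0017 -0.0099  0.1721] turn [0.0219 0.046  0.3748]
```

```bash
python3 -m creep '[0,0.0017,-0.0099,0.03,0,0,0.4, 0,0.0017,-0.0099,0.08,0,0,0.4, 0,0.0017,-0.0099,0.13,0,0,0.4, 0,0.0017,-0.0099,0.16,0,0,0.4, 0,0.0017,-0.0099,0.17,0,0,0.4]' 40
python3 -m creep '[0.5,0,0,0,0,0,0, 1,0,0,0,0,0,0, 1,0,0,0,0,0,0, 1,0,0,0,0,0,0, 1,0,0,0,0,0,0]' 40
```

```text
time_s: 2.28
tool_pos: [496.9, -369.6, 28.3]
tcp_rot: [0.871, -0.492, -0.002, 0.0]
contact_force: [-0.2, -0.4, 0.2]
finger_gap: 0.999
grasp_force: 0.0
time_s: 2.9
tool_pos: [498.4, -370.0, 31.0]
tcp_rot: [0.871, -0.492, 0.0, -0.0]
contact_force: [0.3, 0.2, 0.3]
finger_gap: 0.515
grasp_force: 0.0
```

```bash
python3 -m creep '[1,0,0,0,0,0,0, 1,0,0,0,0,0,0, 1,0,0,0,0,0,0, 1,0,0,0,0,0,0, 1,0,0,0,0,0,0]' 40
python3 -m creep '[1,0,0,-0.02,0,0,0, 1,0,0,-0.05,0,0,0, 1,0,0,-0.08,0,0,0, 1,0,0,-0.1,0,0,0, 1,0,0,-0.1,0,0,0]' 40
python3 - <<'E'
from h import *
# deck_end from top-view jig estimate (y origin adjusted ~-1..-3)
cen=np.array([517.6,-17.7]); th=np.radians(7.04)
yv=np.array([-np.sin(th),np.cos(th)]); d=cen-88*yv; print(d)
rel([*d,131],-82.96)
E
```

```text
time_s: 3.52
tool_pos: [498.1, -370.0, 30.5]
tcp_rot: [0.871, -0.492, -0.0, 0.0]
contact_force: [1.0, -0.4, 0.0]
finger_gap: 0.134
grasp_force: 40.0
time_s: 4.15
tool_pos: [498.6, -370.0, 131.1]
tcp_rot: [0.871, -0.492, 0.001, -0.0]
contact_force: [-0.7, 0.3, -4.9]
finger_gap: 0.135
grasp_force: 40.0
[ 528.3855 -105.0366]
shift [-0.2115 -0.1623  0.0001] turn [-0.1061 -0.0568 24.0558]
```

```bash
python3 -m creep '[1,-0.04,-0.031,0,0,0,5, 1,-0.085,-0.065,0,0,0,10, 1,-0.13,-0.1,0,0,0,15, 1,-0.175,-0.135,0,0,0,20, 1,-0.2115,-0.1623,0,0,0,24]' 40
python3 -m creep '[1,0,0,0,0,0,0, 1,0,0,0,0,0,0]' 40
python3 - <<'E'
from h import *
rel([528.4,-105,131],-82.96)
shot('wrist','w2'); shot('top','t2')
E
```

```text
time_s: 4.78
tool_pos: [526.6, -102.8, 128.5]
tcp_rot: [0.749, -0.663, -0.002, 0.001]
contact_force: [0.6, -0.3, -5.3]
finger_gap: 0.132
grasp_force: 40.0
time_s: 5.03
tool_pos: [526.9, -105.0, 129.1]
tcp_rot: [0.75, -0.662, -0.001, 0.001]
contact_force: [-0.3, 0.0, -5.0]
finger_gap: 0.133
grasp_force: 40.0
shift [ 0.0002 -0.0015 -0.0019] turn [0.1784 0.0247 0.0947]
```

View pics/w2.png

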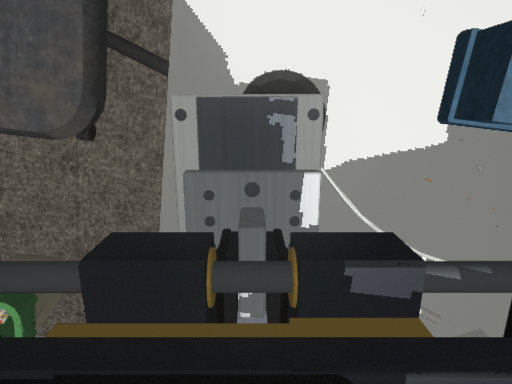

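The wrist view shows the deck's -y end at v≈97 from u=198 to 297, its sides down to v≈168, the base edge u 172–327, and the plate's -y edge at v=171 from u=184 to 320.

```bash
python3 - <<'E'
from h import *
a=px('w2',198,97,24);b=px('w2',297,97,24);e=px('w2',198,168,24);f=px('w2',297.5,168,24)
print(a,b,e,f,np.linalg.norm(a-b)); 
g=px('w2',172,95,10);h=px('w2',327,95,10);print('base',(g+h)/2,np.linalg.norm(g-h))
ang=lambda v:np.degrees(np.arctan2(v[1],v[0]))
print('yaw',ang(e-a),ang(f-b),ang(a-b)+90, 'mid',(a+b)/2)
p,q=px('w2',184,171,107),px('w2',320,171,107);print('plate edge',(p+q)/2,np.linalg.norm(p-q))
print(T()[:3,3])
E
python3 - <<'E'
import cv2
im=cv2.imread('pics/w2.png')
cv2.imwrite('pics/w2c.png',cv2.resize(im[85:245,160:340],None,fx=3.7,fy=3.7,interpolation=cv2.INTER_CUBIC))
E
```

```text
[ 574.0787 -176.627    24.    ] [ 504.7227 -185.2955   24.    ] [ 569.8627 -126.0544   24.    ] [ 496.3111 -135.2076   24.    ] 69.89559772630696
base [ 538.2453 -182.8946   10.    ] 115.3954475589093
yaw 94.76543022177667 99.53312455536177 97.12418866803252 mid [ 539.4007 -180.9613   24.    ]
plate edge [ 531.8874 -144.155   107.    ] 67.83076805437076
[ 527.1552 -105.8631  129.5797]
```

View pics/w2c.png

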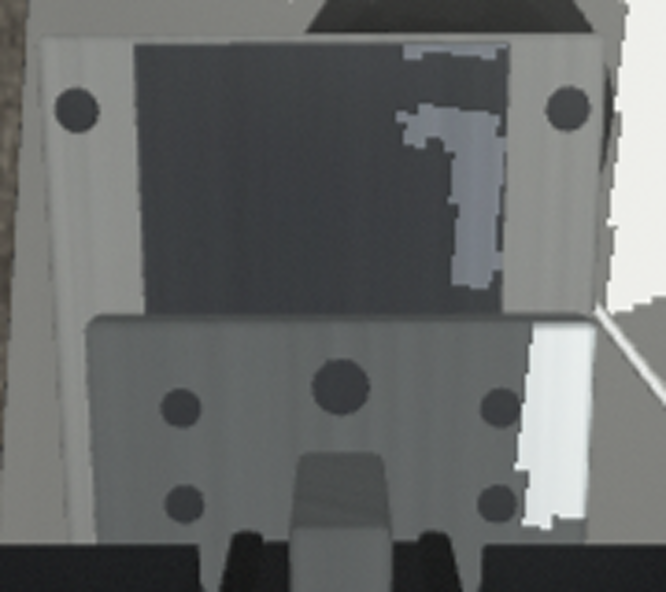

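```bash
python3 -m creep '[1,0,-0.002,0.02,0,0,0, 1,0,-0.002,0.045,0,0,0, 1,0,-0.002,0.06,0,0,0, 1,0,-0.002,0.068,0,0,0, 1,0,-0.002,0.07,0,0,0]' 40
python3 -m creep '[1,0,0,0.0015,0,0,0, 1,0,0,0.003,0,0,0, 1,0,0,0.003,0,0,0]'
```

```text
time_s: 5.75
tool_pos: [530.0, -105.2, 60.3]
tcp_rot: [0.749, -0.662, -0.0, 0.0]
contact_force: [0.1, -0.1, -4.6]
finger_gap: 0.136
grasp_force: 40.0
time_s: 6.12
tool_pos: [530.0, -104.7, 57.8]
tcp_rot: [0.75, -0.662, 0.0, -0.0]
contact_force: [-0.6, -0.4, -4.3]
finger_gap: 0.136
grasp_force: 40.0
```

```bash
python3 -m creep '[1,0,0,0.001,0,0,0, 1,0,0,0.0015,0,0,0, 1,0,0,0.0015,0,0,0]'; for i in 1; do :; done
python3 -m creep '[1,0,0,0.0005,0,0,0, 1,0,0,0.001,0,0,0, 1,0,0,0.001,0,0,0]'
```

```text
time_s: 6.5
tool_pos: [529.9, -104.8, 56.0]
tcp_rot: [0.75, -0.662, -0.0, 0.0]
contact_force: [-0.8, 0.9, -4.3]
finger_gap: 0.135
grasp_force: 40.0
time_s: 6.88
tool_pos: [529.9, -104.8, 55.0]
tcp_rot: [0.75, -0.662, -0.0, 0.0]
contact_force: [-0.2, 0.4, -3.9]
finger_gap: 0.135
grasp_force: 40.0
```

```bash
python3 -m creep '[1,0,0,0.0005,0,0,0, 1,0,0,0.0005,0,0,0]'
python3 -m creep '[1,0,0,0.0005,0,0,0, 1,0,0,0.0005,0,0,0]'
```

```text
time_s: 7.12
tool_pos: [529.9, -104.8, 54.5]
tcp_rot: [0.75, -0.662, -0.0, 0.0]
contact_force: [0.4, -0.1, -4.4]
finger_gap: 0.134
grasp_force: 40.0
time_s: 7.38
tool_pos: [530.1, -104.9, 54.4]
tcp_rot: [0.75, -0.662, 0.0, -0.0]
contact_force: [0.0, -0.1, -1.5]
finger_gap: 0.132
grasp_force: 40.0
```

```bash
python3 -m creep '[1,0,0,0.0004,0,0,0, 1,0,0,0.0004,0,0,0, 0.5,0,0,0.0004,0,0,0, 0.5,0,0,0.0004,0,0,0, 0.5,0,0,0.0004,0,0,0]'
python3 -m creep '[0.5,0,0,0,0,0,0, 0.5,0,0,-0.03,0,0,0, 0.5,0.01,0,-0.055,0,0,0, 1,0.038,0,-0.055,0,0,0, 1,0.038,0,-0.055,0,0,0]' 20
python3 - <<'E'
from h import *
shot('wrist','w3')
E
```

```text
time_s: 8.0
tool_pos: [530.1, -104.8, 53.5]
tcp_rot: [0.75, -0.662, 0.0, -0.0]
contact_force: [1.0, 0.3, -0.4]
finger_gap: 0.39
grasp_force: 0.0
time_s: 8.62
tool_pos: [534.7, -143.5, 108.8]
tcp_rot: [0.749, -0.663, 0.0, -0.0]
contact_force: [-0.8, -0.1, 0.3]
finger_gap: 0.357
grasp_force: 0.0
```

View pics/w3.png

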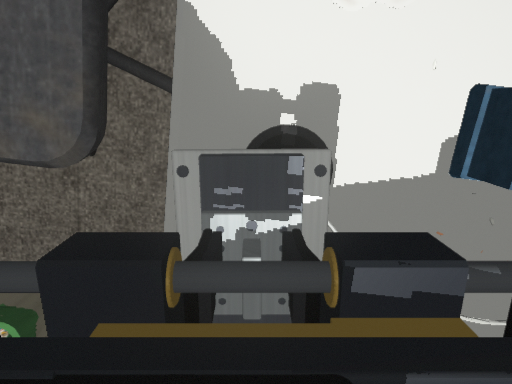

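The plate lies flat and centred on the deck (plate edges u≈201–302, deck u≈200–303), and the fingers are behind the bar. Next I close them, lower and push.

```bash
python3 -m creep '[1,0,0,0,0,0,0, 1,0,0,0,0,0,0, 1,0,0,0.02,0,0,0, 1,0,0,0.04,0,0,0, 1,0,0,0.051,0,0,0]' 20
python3 -m creep '[1,0,0,0,0,0,0, 1,-0.002,0,0,0,0,0, 1,-0.006,0,0,0,0,0, 1,-0.01,0,0,0,0,0, 1,-0.014,0,0,0,0,0]'
```

```text
time_s: 9.3
tool_pos: [534.1, -142.1, 56.6]
tcp_rot: [0.75, -0.662, -0.001, 0.001]
contact_force: [-0.1, -0.2, -0.2]
finger_gap: 0.005
grasp_force: 0.0
time_s: 9.93
tool_pos: [533.2, -128.5, 58.2]
tcp_rot: [0.75, -0.662, 0.0, -0.0]
contact_force: [0.2, -0.9, 0.5]
finger_gap: 0.001
grasp_force: 0.7
```

```bash
python3 -m creep '[1,-0.006,0,0,0,0,0, 1,-0.012,0,0,0,0,0, 1,-0.018,0,0,0,0,0, 1,-0.024,0,0,0,0,0, 1,-0.03,0,0,0,0,0]'
python3 -m creep '[1,-0.006,0,0,0,0,0, 1,-0.012,0,0,0,0,0, 1,-0.018,0,0,0,0,0, 1,-0.024,0,0,0,0,0, 1,-0.03,0,0,0,0,0]'
python3 - <<'E'
from h import *
im,d=shot('top','t3')
cv2.imwrite('pics/t3c.png',cv2.resize(im[145:235,120:300,::-1],None,fx=4.4,fy=4.4,interpolation=cv2.INTER_CUBIC))
E
```

```text
time_s: 10.55
tool_pos: [529.1, -98.4, 57.7]
tcp_rot: [0.75, -0.662, -0.0, 0.0]
contact_force: [-0.5, -0.9, 0.7]
finger_gap: 0.005
grasp_force: 0.7
time_s: 11.18
tool_pos: [525.4, -68.7, 57.6]
tcp_rot: [0.75, -0.662, -0.0, 0.0]
contact_force: [0.6, -1.1, 1.9]
finger_gap: 0.006
grasp_force: 0.7
```

View pics/t3c.png

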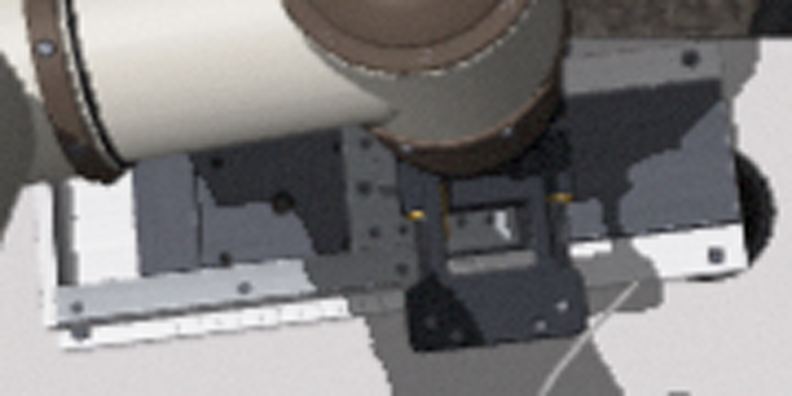

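The plate's leading edge (crop x≈346) is inside the slot, about 72 mm short of the recess's far wall (x≈197).

```bash
python3 -m creep '[1,-0.006,0,0,0,0,0, 1,-0.012,0,0,0,0,0, 1,-0.018,0,0,0,0,0, 1,-0.024,0,0,0,0,0, 1,-0.03,0,0,0,0,0]'
python3 -m creep '[1,-0.006,0,0,0,0,0, 1,-0.012,0,0,0,0,0, 1,-0.018,0,0,0,0,0, 1,-0.024,0,0,0,0,0, 1,-0.028,0,0,0,0,0]'
python3 -m creep '[1,-0.001,0,0,0,0,0, 1,-0.002,0,0,0,0,0, 1,-0.003,0,0,0,0,0, 1,-0.004,0,0,0,0,0, 1,-0.005,0,0,0,0,0]'
```

```text
time_s: 11.85
tool_pos: [521.7, -38.9, 57.7]
tcp_rot: [0.75, -0.662, 0.0, 0.0]
contact_force: [1.3, 0.1, 1.8]
finger_gap: 0.002
grasp_force: 0.7
time_s: 12.48
tool_pos: [518.2, -11.1, 57.6]
tcp_rot: [0.75, -0.662, -0.0, 0.0]
contact_force: [-0.1, -1.1, -0.5]
finger_gap: 0.002
grasp_force: 0.4
time_s: 13.1
tool_pos: [517.7, -6.6, 57.6]
tcp_rot: [0.75, -0.662, -0.0, 0.0]
contact_force: [0.3, -0.4, 0.1]
finger_gap: 0.006
grasp_force: 0.4
```

```bash
python3 -m creep '[1,-0.001,0,0,0,0,0, 1,-0.002,0,0,0,0,0, 1,-0.003,0,0,0,0,0, 1,-0.004,0,0,0,0,0]'
python3 -m creep '[1,-0.001,0,0,0,0,0, 1,-0.002,0,0,0,0,0]'
python3 -c "
from h import *
for i in range(3):
  print(get_state()['contact_force'])"
```

```text
time_s: 13.6
tool_pos: [517.2, -2.5, 57.7]
tcp_rot: [0.75, -0.662, -0.0, -0.0]
contact_force: [0.7, -0.4, 0.6]
finger_gap: 0.005
grasp_force: 0.4
time_s: 13.85
tool_pos: [516.9, -0.6, 57.6]
tcp_rot: [0.75, -0.662, -0.0, 0.0]
contact_force: [-0.1, -0.6, 0.1]
finger_gap: 0.01
grasp_force: 0.4
[-0.0797 -0.6188  0.1235]
[-0.0797 -0.6188  0.1235]
[-0.0797 -0.6188  0.1235]
```

```bash
python3 -m creep '[1,-0.001,0,0,0,0,0, 1,-0.001,0,0,0,0,0]' | sed -n '2p;4p'
python3 -m creep '[1,-0.001,0,0,0,0,0, 1,-0.001,0,0,0,0,0]' | sed -n '2p;4p'
python3 -m creep '[1,-0.001,0,0,0,0,0, 1,-0.001,0,0,0,0,0]' | sed -n '2p;4p'
```

```text
tool_pos: [516.8, 0.5, 57.7]
contact_force: [-0.6, -0.6, -0.4]
tool_pos: [516.7, 1.5, 57.7]
contact_force: [-0.2, -0.4, -0.9]
tool_pos: [516.6, 2.4, 57.7]
contact_force: [0.5, -0.1, -1.2]
```

```bash
python3 - <<'E'
from h import *
im,d=shot('top','t4')
cv2.imwrite('pics/t4c.png',cv2.resize(im[145:235,120:300,::-1],None,fx=4.4,fy=4.4,interpolation=cv2.INTER_CUBIC))
E
```

```text
(no output)
```

View pics/t4c.png

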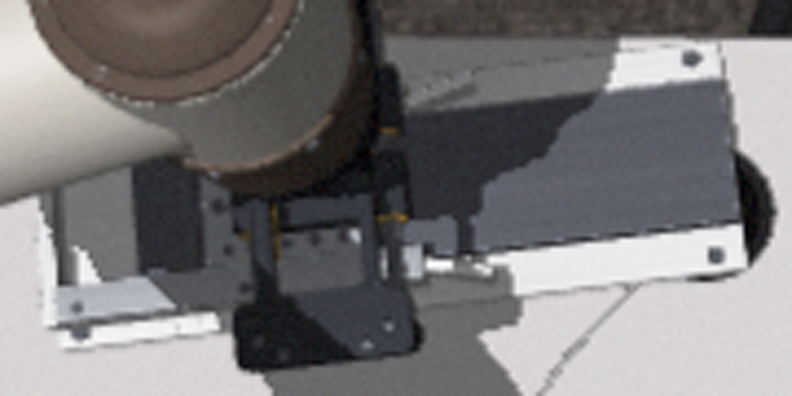

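The plate's leading edge is at crop x≈203, with the far wall at ≈198, so a couple of mm remain.

```bash
for i in 1; do python3 -m creep '[1,-0.001,0,0,0,0,0, 1,-0.001,0,0,0,0,0]' | sed -n '2p;4p'
python3 -m creep '[1,-0.001,0,0,0,0,0, 1,-0.001,0,0,0,0,0]' | sed -n '2p;4p'; done
```

```text
tool_pos: [516.5, 3.5, 57.7]
contact_force: [0.4, 0.3, -0.6]
tool_pos: [516.4, 4.4, 57.7]
contact_force: [-0.3, -1.0, 0.8]
```

```bash
python3 -m creep '[1,-0.001,0,0,0,0,0, 1,-0.001,0,0,0,0,0]' | sed -n '2p;4p'
```

```text
tool_pos: [516.3, 5.2, 57.7]
contact_force: [0.1, -2.6, -0.1]
```

```bash
python3 -m creep '[1,-0.001,0,0,0,0,0, 1,-0.001,0,0,0,0,0]' | sed -n '2p;4p'
```

```text
tool_pos: [516.3, 5.5, 57.8]
contact_force: [2.0, -6.6, 0.1]
```

The force rises against a hard stop. I'll back off, lift, and check.

```bash
python3 -m creep '[1,0.004,0,0,0,0,0, 1,0.012,0,0,0,0,0, 1,0.015,0,-0.03,0,0,0, 1,0.06,0,-0.09,0,0,0, 1,0.12,0,-0.13,0,0,0]'
python3 -m creep '[1,0.05,0,0,0,0,0, 1,0.1,0,0,0,0,0, 1,0.15,0,0,0,0,0, 1,0.15,0,0,0,0,0]' | head -2
python3 - <<'E'
from h import *
im,d=shot('top','t5')
a=cv2.resize(im[145:235,120:300,::-1],None,fx=4.4,fy=4.4,interpolation=cv2.INTER_CUBIC)
cv2.imwrite('pics/t5c.png',a)
d0=np.load('t0.npz')['d']
D=d0-d
cv2.imwrite
# plate/deck heights via depth: deck ref and plate top
for u,v in((262,185),(240,187),(153,188),(171,193),(175,182),(195,180),(198,193),(200,190),(172,200)): print((u,v),px('t5',u,v)[2],px('t0',u,v)[2])
E
```

```text
time_s: 16.27
tool_pos: [529.4, -96.0, 177.1]
tcp_rot: [0.75, -0.661, 0.001, -0.001]
contact_force: [1.7, 0.5, -1.0]
finger_gap: 0.002
grasp_force: 0.0
time_s: 16.77
tool_pos: [547.0, -247.4, 174.1]
(262, 185) 23.821869439527745 24.373365018693903
(240, 187) 25.016250783790497 24.219686378131655
(153, 188) 615.5135505781776 24.27417839584939
(171, 193) 618.7976312949787 19.676809101107665
(175, 182) 611.7470228887659 20.46277190085243
(195, 180) 604.3655343326029 19.43957341273483
(198, 193) 608.8981624876284 21.298206056365075
(200, 190) 606.4270176641965 19.50124387330436
(172, 200) 621.5715274331709 20.391869735874252
```

View pics/t5c.png

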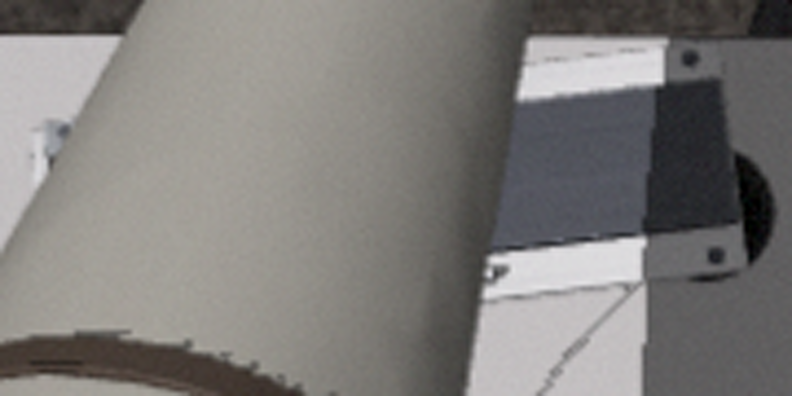

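The arm hides the jig, so I'll move further to -y.

```bash
python3 -m creep '[1,0.055,0.02,0,0,0,0, 1,0.11,0.04,0,0,0,0, 1,0.165,0.06,0,0,0,0, 1,0.21,0.08,0,0,0,0, 1,0.21,0.08,0,0,0,0]' | head -2
python3 - <<'E'
from h import *
im,d=shot('top','t6')
a=np.load('t6.npz');K,M=a['K'],a['M']
v,u=np.mgrid[165:215,150:225]; dd=d[165:215,150:225]
P=(np.linalg.inv(K)@np.stack([u.ravel(),v.ravel(),np.ones(u.size)]))*dd.ravel(); W=(M[:3,:3]@P).T+M[:3,3]
th=np.radians(7.04); q=W[:,:2]-[517.6,-17.7]
x=q[:,0]*np.cos(th)+q[:,1]*np.sin(th); y=-q[:,0]*np.sin(th)+q[:,1]*np.cos(th)
print('deck',np.median([px('t6',uu,vv)[2] for uu,vv in((262,185),(240,187),(250,180),(270,190),(230,190))]))
for y0 in range(-10,105,5):
  o=[]
  for s in(-1,0,1):
    m=(abs(y-y0)<2.5)&(abs(x-20*s)<5); o.append((round(float(np.median(W[m,2])),1),int(m.sum())))
  print(y0,o)
E
```

```text
time_s: 17.45
tool_pos: [492.8, -464.3, 174.1]
deck 25.162551832282702
-10 [(23.9, 9), (24.6, 10), (24.9, 10)]
-5 [(24.8, 11), (24.2, 9), (25.4, 8)]
0 [(25.2, 13), (24.7, 14), (24.4, 11)]
5 [(24.1, 9), (24.8, 10), (24.7, 12)]
10 [(22.2, 9), (23.1, 9), (23.3, 9)]
15 [(25.7, 13), (26.3, 13), (26.5, 11)]
20 [(27.4, 10), (28.5, 10), (28.2, 10)]
25 [(29.0, 14), (28.2, 11), (28.0, 9)]
30 [(28.2, 10), (31.2, 19), (28.1, 14)]
35 [(28.9, 10), (60.1, 18), (27.1, 9)]
40 [(28.1, 12), (57.8, 16), (29.3, 8)]
45 [(28.4, 11), (59.2, 19), (28.2, 12)]
50 [(29.7, 9), (60.1, 14), (27.4, 11)]
55 [(27.5, 12), (58.2, 19), (29.0, 9)]
60 [(27.4, 12), (58.8, 19), (28.5, 9)]
65 [(29.2, 9), (59.1, 15), (27.9, 12)]
70 [(27.8, 12), (60.4, 16), (28.4, 7)]
75 [(29.2, 12), (56.9, 10), (28.0, 10)]
80 [(28.1, 11), (27.4, 5), (28.2, 12)]
85 [(28.0, 10), (30.5, 11), (28.1, 12)]
90 [(27.6, 10), (28.7, 10), (29.2, 10)]
95 [(26.9, 9), (24.8, 10), (26.1, 10)]
100 [(24.4, 9), (23.0, 10), (23.2, 10)]
```

The depth data puts the plate top at 28 mm (underside at 20) and flat along its whole length, with the bar top at 59–60. It is home and released, and the robot is clear.

```bash
python3 -c "
from bench import *
print(close_job())"
```

```text
the job is handed in; nothing more can be done
None
```

The plate is in the marking jig's recess, flat (underside about 20 mm above the jig's underside by the depth camera) and released, and I handed the job in at about 17.5 s of the 48 s allowed; the verdict was not returned.

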